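# Check a sealed film can's gas pressure and record it on its dial

### The arm

A 6-joint arm with a two-finger parallel gripper is mounted at the origin on the work surface. World frame = base frame: x ahead of the robot, y to its left, z up, the work surface at z = 0. Lengths are in m, angles in rad, forces in N, time in s.
With the tool pointing down it reaches from about 0.275 to 1 m from the base axis. Payload 8.4 kg.
Tool frame: the origin (TCP) lies midway between the tips of the shut fingers; the grasp point (between the pads) lies manip.grasp_offset behind it (manip.grasp_offset is the distance from the TCP to the grasp point, in m); z points along the fingers, y is the direction in which the jaws open and shut (so a half turn about z gives the same grasp; the last joint's range is limited). The gripper opens to 85 mm and grips with 20 to 120 N. Pads are 22 mm wide; open, the fingers measure 114 mm over their backs; the gripper's body (76 mm by 85 mm) begins 54 mm behind the grasp point. The pads swing forward as they close: fully open they stand 13 mm farther back than shut.
Start: joints at [1.141, 0.353, 1.633, -0, 1.155, -0.002], TCP at [0.259, 0.569, 0.231] pointing down, gripper open.
Joint ranges: [-2.63, 2.63], [-0.92, 2.1], [0.06, 2.66], [-1.3, 4.44], [0, 2.69], [-3.02, 3.02]. Speed limits (rad/s): [2.22, 2.22, 2.79, 3.14, 3.14, 3.14].

### API

Orientations are given as [roll, pitch, yaw] about the fixed x, y, z axes, in that order (R = Rz(yaw) Ry(pitch) Rx(roll)).
In Python, from cell import read_state, imaging, ticket, manip gives the robot as it stands.
- The arm moves only by the tool move_arm, never from a script. Its argument "deltas" is a list of rows, each an object with "delta_pos": the shift along the tool's x, y, z in units of 25 mm (1.0 is 25 mm), a list of three; "twist": the turn about the tool's z in degrees; "fingers": the finger opening in mm, from 0 to 85.4. In form: [{"delta_pos": [dx, dy, dz], "twist": twist, "fingers": fingers}, ...]. A call has exactly 5 rows; each row is the pose to reach, as a shift and turn from the pose commanded when the call began, along the tool's axes at that moment; what a row does not reach only later rows make up. A row lasts 1/8 s, in which the tool goes at most 62.5 mm and 10.7 degrees, less where a joint would pass 70% of its speed; a pose out of reach is approached as far as the arm can. A call with a gripper value outside its range is refused whole. The fingers move at their own pace and stop on an object; "grip_force" is the grip in N (left out, the last holds). Time passes only in rows, so rows that repeat a pose let the fingers close, or fill a call up. It gives the time, the measured TCP pose, the force and the opening at its end, in the units of the state.
- read_state(): the state, without advancing time (a new reading comes with each control period).
- imaging.camera(name): name is "scene" or "side" or "wrist"; returns the picture (420x560x3 uint8, red, green, blue); there is no depth.
- imaging.camera_model(name): a dict with "fov_y" (degrees; the focal length in pixels is half the picture's height over the tangent of half this angle, whatever the lens; pixels are square), "cx", "cy" (the principal point, pixels), "rvec" (rotation vector, rad) and "tvec" (3), from world to camera coordinates, as OpenCV has them; the wrist camera has in their place "T_tool_cam" (4x4, takes a point from camera to tool coordinates, whose origin is the TCP and whose axes are the flange's). Camera axes: x right, y down, z forward; pixel columns grow to the right and rows downward; lengths in m; the calibration is good to about 2 mm. A picture is of the moment at which its call begins: read the wrist's pose just before it. camera_model takes no time and is no camera call.
- ticket.sign_off(): hands the job in, once; it reports no verdict.
The state is a dict: "clock": time; "joint_positions": joint angles; "joint_velocities": joint speeds; "joint_torque": joint torques, N m; "tcp_pos": TCP position; "orientation": TCP orientation; "wrist_force": force on the tool from outside, world axes, zero at the start; "torque": the same for the moment, N m; "width": finger opening in m.
Only numpy, scipy, OpenCV 4.12 (cv2) and the standard library are available. Lean on these libraries where they do the work, as an engineer would, in place of code of your own. Each camera call takes 0.05 s, during which the arm holds its last target.

### The job

Take the pressure gauge from its rest and press its nose fully home on the sealed film can's valve stem for a second, so that the gas pushes the rod out, then lay the gauge back on its rest with the rod left as it stands. Turn the record dial on the can's lid so that it shows, at the index line, as many divisions as the rod shows (one division per 5 mm of rod, to within half a division). Leave the other things on the bench as they are.

Things in the scene. Friction and masses are not known exactly. Their poses are not given: they have to be found in the camera images.
- gauge_grip (a point): Centre of the grip block of the pressure gauge, a loose steel tool of 0.15 to 0.25 kg lying on its rest. Block 30 (x) by 22 (y) by 40 mm (z): pinch it across its 22 mm, along y. A 16 mm thick barrel runs through it, to 105 mm along +x and 62 mm along -x, with 19 mm collars at both ends. A graduated rod comes out at the +x end. z is up; a rubber nose sits straight below the block.
- nose (a point): Sealing face inside the gauge's nose, 44 mm straight below gauge_grip while the nose is relaxed. The nose is a rubber cup, 27 mm outside, 19 mm inside; its skirt reaches 8 mm below this face and drops over the 12 mm valve stem with 3.5 mm to spare all round.
- sleeve (a joint): How far the sprung nose is pushed up into the gauge: 0 relaxed, 0.008 m fully home against its stop. The spring takes 3 N at first, about 8 N at the stop; the gas adds a few N, so at 15 N of push it is surely home. Home, gauge_grip is 36 mm above valve_top. It springs back when lifted off.
- rod (a joint): The reading: how far the rod stands out of the barrel (m), 0 at the start. The gas pushes it out while the nose is pressed on the valve, 10 to 38 mm by the can's hidden pressure; pressed part way it reads low. Friction holds it out afterwards. White rod 8 mm thick, a black ring every 5 mm (the first shows at 5 mm), 12 mm dark tip button. Do not push it back in.
- rod_tip (a point): Outer end of the rod's 5 mm thick tip button, on the barrel axis, 110 mm along +x from gauge_grip plus the rod's reading.
- can: The sealed film can, fixed: round, metal, 225 mm across, lid 50 mm above the table. Origin at the centre of its underside. On the lid stand the valve stem, 55 mm from the centre along +y, and the record dial, 55 mm along -y. A low dark domed plug, 24 mm across and 11 mm high, is not the valve.
- valve_top (a point): Top centre of the can's valve stem: upright, brass, 12 mm thick with a 26 mm foot ring, its top 30 mm above the lid and 80 mm above the table.
- dial_grip (a point): Centre of the grip bar of the record dial, on the dial's axis, 23 mm above the lid and 73 mm above the table. The dark bar is 46 mm long (its x), 12 mm wide (its y) and stands from 9 to 35 mm above the lid: pinch it across the 12 mm. The white disc under it, 66 mm across, turns with it.
- dial_index (a point): Inner end of the one black index line on the lid, beside the dial's disc, on the can's +x side. The disc's zero mark, the thickest, is in line with the bar at its +x end; ten more marks follow it anticlockwise seen from above, every 10 degrees, the fifth and tenth long.
- dial (a joint): Angle of the record dial (rad): 0 with the zero mark at the index line, growing as it is turned clockwise seen from above, up to 1.75. One division is 10 degrees (0.1745 rad). Starts between 0 and 0.1. Stays where it is left (friction 0.06 N m).
- rest_seat (a point): Where gauge_grip lies with the gauge on its rest, 68 mm above the table. The fixed wooden rest has a 130 x 60 mm base and two V saddles, 12 mm thick, 42 mm before and behind this point along its x, that carry the barrel on both sides of the grip block; tops 74 mm above the table. The gauge may lie either way round.
- core: black plastic film core, ring 50 mm across, 35 mm tall. Bystander; origin at the centre of its underside.
- pencil: grey pencil, 117 mm long, lying flat. Bystander; origin at the centre of its underside.
- loupe: black loupe, 42 mm across, 48 mm tall. Bystander; origin at the centre of its underside.
- pen_cup: clear empty cup, 70 mm across, 95 mm tall. Bystander; origin at the centre of its underside.
- reel: small film reel lying flat, 150 mm across, 21 mm tall. Bystander; origin at the centre of its underside.
- tape: desk tape dispenser, 140 x 50 mm, 80 mm tall. Bystander; origin at the centre of its underside.
- small_cans: stack of two dark film cans, 124 mm across, 56 mm tall. Bystander; origin at the centre of its underside.

How it is judged:
On the way:
1. the gauge's nose is fully home on the valve stem and the rod is out (value of joint sleeve above 0.0068 m and distance between nose and valve_top below 0.006 m and value of joint rod above 0.007 m), for 0.4 s.
At the end, for the whole second after the job is handed in: The gauge lies at rest on both saddles of its rest, nose down (grip within 15 mm of rest_seat, barrel within 0.15 rad of the rest's line, tilt under 0.35 rad), its rod still out, and the dial stands within half a division (0.087 rad) of the rod's reading at one division (0.1745 rad) per 5 mm (distance between gauge_grip and rest_seat below 0.015 m and angle between the x axis of gauge_grip and the x axis of rest_seat, either way round below 0.15 rad and angle between gauge_grip's own z axis and vertical below 0.35 rad and ((value of joint rod between 0.008 and 0.01001 m and value of joint dial between 0.189 and 0.439 rad) or (value of joint rod between 0.01 and 0.01201 m and value of joint dial between 0.259 and 0.509 rad) or (value of joint rod between 0.012 and 0.01401 m and value of joint dial between 0.329 and 0.579 rad) or (value of joint rod between 0.014 and 0.01601 m and value of joint dial between 0.399 and 0.649 rad) or (value of joint rod between 0.016 and 0.01801 m and value of joint dial between 0.468 and 0.718 rad) or (value of joint rod between 0.018 and 0.02001 m and value of joint dial between 0.538 and 0.788 rad) or (value of joint rod between 0.02 and 0.02201 m and value of joint dial between 0.608 and 0.858 rad) or (value of joint rod between 0.022 and 0.02401 m and value of joint dial between 0.678 and 0.928 rad) or (value of joint rod between 0.024 and 0.02601 m and value of joint dial between 0.748 and 0.998 rad) or (value of joint rod between 0.026 and 0.02801 m and value of joint dial between 0.817 and 1.067 rad) or (value of joint rod between 0.028 and 0.03001 m and value of joint dial between 0.887 and 1.137 rad) or (value of joint rod between 0.03 and 0.03201 m and value of joint dial between 0.957 and 1.207 rad) or (value of joint rod between 0.032 and 0.03401 m and value of joint dial between 1.027 and 1.277 rad) or (value of joint rod between 0.034 and 0.03601 m and value of joint dial between 1.097 and 1.347 rad) or (value of joint rod between 0.036 and 0.03801 m and value of joint dial between 1.167 and 1.417 rad) or (value of joint rod between 0.038 and 0.04001 m and value of joint dial between 1.236 and 1.486 rad) or (value of joint rod between 0.04 and 0.04201 m and value of joint dial between 1.306 and 1.556 rad))); the robot touches nothing.
It fails at once if one of the bystanders is moved by more than 30 mm (distance of any of core, pencil, loupe, pen_cup, reel, tape, small_cans from where it was at the start of the episode above 0.03 m).
It also fails if it takes over 58 s, if anything falls off the work surface, if the arm or the gripper's body presses on something with over 40 N, if the wrist force passes 120 N, or if a joint passes its speed limit or range.

## Working session

There is one attempt and no reset: what is moved stays moved. The work goes in short steps, Python scripts to look and compute and a tool call to move; the robot and the scene stay as the last step left them, time stands still between calls to the robot, and variables do not carry over. Pictures are saved under pics/ and viewed, and the job is handed in when it is done.

Besides the shell and the picture viewer there is one more tool, called after "Call:" as name([rows], argument=value, ...), one row to a line, values as JSON. move_arm: Moves the arm, as the interface text tells. Its arguments: {"type":"object","properties":{"deltas":{"type":"array","items":{"type":"object","properties":{"delta_pos":{"type":"array","items":{"type":"number"}},"twist":{"type":"number"},"fingers":{"type":"number"}}}},"grip_force":{"type":"number"}},"required":["deltas"]}

```bash
ls; mkdir -p pics; cat > h.py <<'E'
import numpy as np, cv2
from scipy.spatial.transform import Rotation as R
from cell import read_state, imaging, ticket, manip
def save(im,name): cv2.imwrite('pics/'+name,cv2.cvtColor(im,cv2.COLOR_RGB2BGR))
def cam(name,st=None):
    m=imaging.camera_model(name); f=210/np.tan(np.radians(m['fov_y'])/2)
    K=np.array([[f,0,m['cx']],[0,f,m['cy']],[0,0,1.]])
    if 'rvec' in m:
        Rm=cv2.Rodrigues(np.array(m['rvec'],float))[0]; t=np.array(m['tvec'],float).ravel()
    else:
        T=np.eye(4);T[:3,:3]=R.from_euler('xyz',st['orientation']).as_matrix();T[:3,3]=st['tcp_pos']
        W=np.linalg.inv(T@np.array(m['T_tool_cam'])); Rm,t=W[:3,:3],W[:3,3]
    return K,Rm,t
def atz(c,u,v,z):
    K,Rm,t=c; d=Rm.T@np.linalg.inv(K)@np.array([u,v,1.]); o=-Rm.T@t
    return o+d*(z-o[2])/d[2]
def proj(c,p):
    K,Rm,t=c; q=K@(Rm@np.array(p,float)+t); return q[:2]/q[2]
def tri(cs,uvs):
    A=[];b=[]
    for (K,Rm,t),(u,v) in zip(cs,uvs):
        d=Rm.T@np.linalg.inv(K)@np.array([u,v,1.]);d/=np.linalg.norm(d);P=np.eye(3)-np.outer(d,d);A.append(P);b.append(P@(-Rm.T@t))
    A=np.vstack(A);b=np.hstack(b);x=np.linalg.lstsq(A,b,rcond=None)[0];return x,np.linalg.norm(A@x-b)
E
python3 - <<'E'
from h import *
st=read_state();print(st, manip.grasp_offset)
for n in ['scene','side','wrist']:
    save(imaging.camera(n),n+'0.png'); m=imaging.camera_model(n);print(n,m)
E
```

```text
pics
{'clock': 0.0, 'joint_positions': array([ 1.14060745e+00,  3.53664162e-01,  1.63412943e+00,  1.05758877e-05,
        1.15519626e+00, -2.42966935e-03]), 'joint_velocities': array([-1.11030994e-04,  1.27692547e-03, -7.62156227e-04, -1.47548110e-04,
        1.53601484e-03,  8.37470892e-05]), 'joint_torque': array([ 6.37581579e-04, -6.05279231e+01, -3.42065406e+01,  1.61973062e-04,
        9.61502868e-03, -1.41638969e-05]), 'tcp_pos': array([0.25908714, 0.56824967, 0.23055369]), 'orientation': array([-3.14019548e+00, -1.30643269e-05,  2.71382917e+00]), 'wrist_force': array([-0.23883639,  0.0327006 , -0.28691104]), 'torque': array([ 0.03815039,  0.01513051, -0.04405583]), 'width': 0.08534587712896366} 0.0187
scene {'fov_y': 55.70207934725259, 'cx': 281.6997892940482, 'cy': 215.80444307460377, 'rvec': array([ 1.68889675,  2.1626087 , -0.59521301]), 'tvec': array([ 0.1309288 , -0.38066998,  1.60240154])}
side {'fov_y': 52.01421647899539, 'cx': 281.5606680974692, 'cy': 209.8776589791017, 'rvec': array([ 2.18351252, -0.50556079,  0.27379737]), 'tvec': array([-0.50187438,  0.19787017,  0.88568989])}
wrist {'fov_y': 68.19506494669444, 'cx': 282.81552274988667, 'cy': 212.33301990720344, 'T_tool_cam': array([[-5.87578114e-04, -9.60090219e-01, -2.79689876e-01,
         7.04259121e-02],
       [ 9.99999789e-01, -4.86369045e-04, -4.31262755e-04,
         1.90222028e-04],
       [ 2.78018655e-04, -2.79690071e-01,  9.60090302e-01,
        -1.42890754e-01],
       [ 0.00000000e+00,  0.00000000e+00,  0.00000000e+00,
         1.00000000e+00]])}
```

View pics/scene0.png

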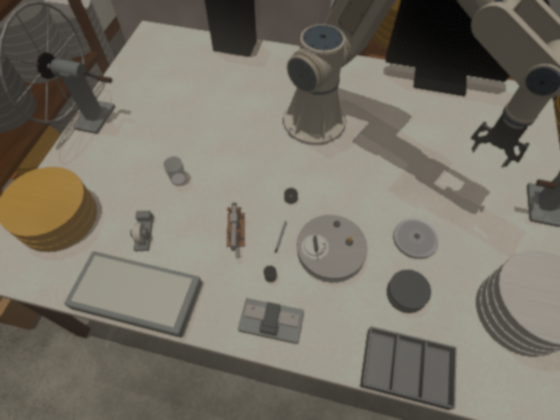

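View pics/side0.png

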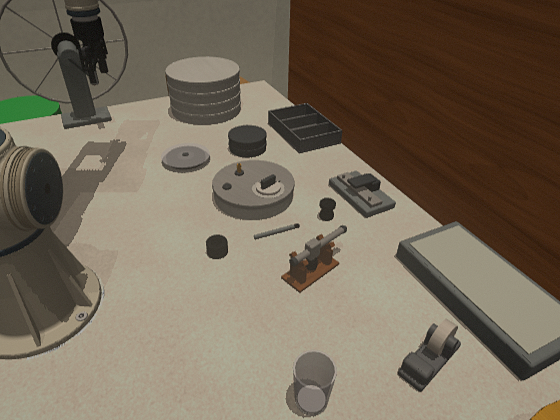

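View pics/wrist0.png

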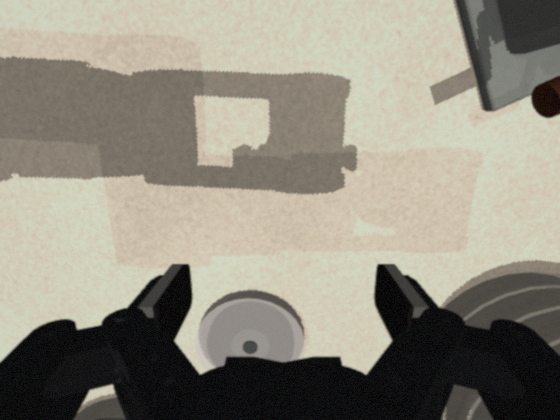

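Scene: gauge on rest at about (235,228), can at (332,247) with valve at (349,241), dial at (316,245). Enlarging both.

```bash
python3 - <<'E'
from h import *
a=cv2.imread('pics/scene0.png');b=cv2.imread('pics/side0.png')
cv2.imwrite('pics/c1.png',cv2.resize(a[190:290,210:380],None,fx=4.7,fy=4.7,interpolation=cv2.INTER_CUBIC)[:600])
cv2.imwrite('pics/c2.png',cv2.resize(b[150:300,200:360],None,fx=4,fy=4,interpolation=cv2.INTER_CUBIC))
E
```

```text
(no output)
```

View pics/c1.png

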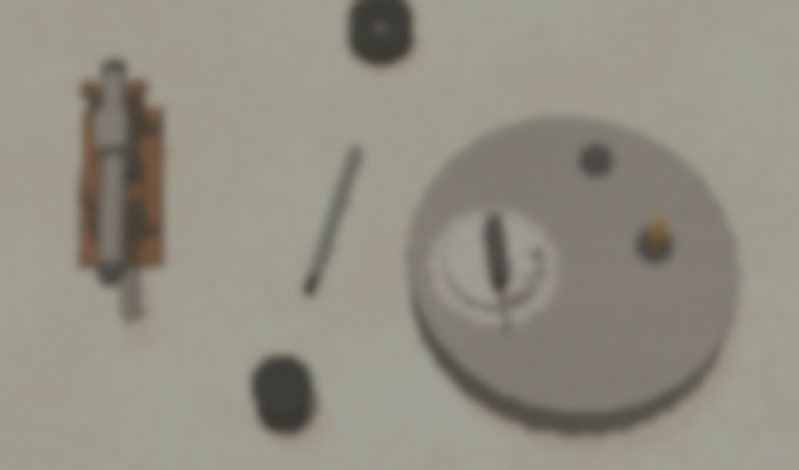

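View pics/c2.png

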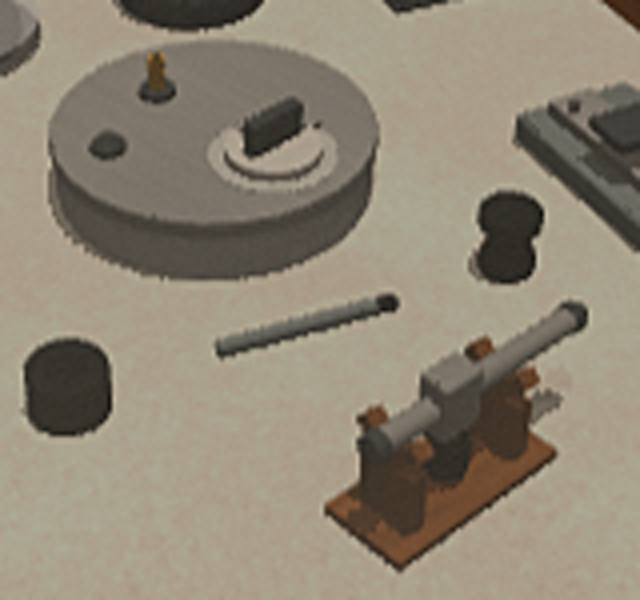

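```bash
python3 - <<'E'
from h import *
cs=[cam('scene'),cam('side')]
s=lambda x,y:(210+x/4.7,190+y/4.7)
d=lambda x,y:(200+x/4,150+y/4)
P={'blocktop':(s(110,125),d(452,368)),'rodend':(s(111,272),d(574,315)),'rear':(s(113,66),d(376,442)),
'valvetop':(s(659,224),d(155,56)),'bartop':(s(496,252),d(275,118)),'plug':(s(597,158),d(108,143))}
for k,(a,b) in P.items():
    x,e=tri(cs,[a,b]);print(k,x.round(4),round(e,4))
print('valve',atz(cs[0],*s(659,222),.08),atz(cs[1],*d(155,56),.08))
print('dialbar top',atz(cs[0],*s(496,250),.085),atz(cs[1],*d(275,115),.085))
print('block',atz(cs[0],*s(110,125),.088),atz(cs[1],*d(452,368),.088))
print('rodend',atz(cs[0],*s(111,272),.068),atz(cs[1],*d(574,315),.068))
print('rear',atz(cs[0],*s(113,66),.068),atz(cs[1],*d(376,442),.068))
for n,q in dict(core=(380,30),loupe=(284,395),pen0=(355,150),pen1=(310,290)).items(): print(n,atz(cs[0],*s(*q),.035 if n[0]!='p' else 0.005))
E
```

```text
blocktop [ 0.556  -0.1563  0.0895] 0.001
rodend [ 0.6537 -0.1277  0.07  ] 0.0024
rear [ 0.5008 -0.1737  0.0731] 0.0016
valvetop [0.5362 0.2174 0.0819] 0.0008
bartop [0.5806 0.1169 0.0785] 0.0
plug [0.4812 0.1691 0.0556] 0.0016
valve [0.53307261 0.21759594 0.08      ] [0.53750209 0.21947684 0.08      ]
dialbar top [0.58246607 0.1167953  0.085     ] [0.5778899  0.11119843 0.085     ]
block [ 0.55455717 -0.15632242  0.088     ] [ 0.55732477 -0.15550069  0.088     ]
rodend [ 0.65148012 -0.12710276  0.068     ] [ 0.65625429 -0.12722715  0.068     ]
rear [ 0.49684031 -0.1744308   0.068     ] [ 0.50414543 -0.17010916  0.068     ]
core [ 0.3995727 -0.0032139  0.035    ]
loupe [0.69477616 0.00177158 0.035     ]
pen0 [ 0.4860983  -0.00068875  0.005     ]
pen1 [ 0.60286746 -0.00444593  0.005     ]
```

```bash
cat >> h.py <<'E'
def plan(pos,yaw,st=None):
    st=st or read_state(); M=R.from_euler('xyz',st['orientation']).as_matrix()
    d=M.T@(np.array(pos)-st['tcp_pos'])/.025
    tw=-np.degrees(yaw-st['orientation'][2])
    print('tcp',st['tcp_pos'].round(4),'ori',st['orientation'].round(4),'t',round(st['clock'],2),'F',st['wrist_force'].round(1),'w',round(st['width'],4))
    print('delta',d.round(3),'twist',round(tw,2),'(or',round((tw+180)%360-180,2),')')
E
python3 -c "
from h import *
plan([.545,-.16,.24],.28)"
```

```text
tcp [0.2591 0.5683 0.2307] ori [-3.1405  0.      2.7138] t 0.15 F [ 0.1  0.2 -0.3] w 0.0849
delta [-22.49  -21.766  -0.348] twist 139.45 (or 139.45 )
```

Call:
move_arm([
  {"delta_pos": [-7.5, -7.3, -0.2], "twist": 48, "fingers": 85},
  {"delta_pos": [-7.5, -7.3, -0.2], "twist": 48, "fingers": 85},
  {"delta_pos": [-7.5, -7.3, -0.2], "twist": 48, "fingers": 85},
  {"delta_pos": [-7.5, -7.3, -0.2], "twist": 48, "fingers": 85},
  {"delta_pos": [-7.5, -7.3, -0.2], "twist": 48, "fingers": 85},
])

```text
clock: 0.78
tcp_pos: [0.3547, 0.3216, 0.2363]
orientation: [-3.141, 0.001, 1.869]
wrist_force: [-0.1, 0.8, -0.2]
width: 0.0853
```

```bash
python3 -c "
from h import *
plan([.545,-.16,.24],.28)"
```

```text
tcp [0.3547 0.3216 0.2363] ori [-3.1411e+00  9.0000e-04  1.8687e+00] t 0.78 F [-0.1  0.8 -0.2] w 0.0853
delta [-20.649   1.621  -0.132] twist 91.02 (or 91.02 )
```

Call:
move_arm([
  {"delta_pos": [-10, 0.8, 0], "twist": 45, "fingers": 85},
  {"delta_pos": [-10, 0.8, 0], "twist": 45, "fingers": 85},
  {"delta_pos": [-10, 0.8, 0], "twist": 45, "fingers": 85},
  {"delta_pos": [-10, 0.8, 0], "twist": 45, "fingers": 85},
  {"delta_pos": [-10, 0.8, 0], "twist": 45, "fingers": 85},
])

```text
clock: 1.4
tcp_pos: [0.4494, 0.0888, 0.2363]
orientation: [3.141, 0.001, 1.082]
wrist_force: [0.0, 0.1, 0.2]
width: 0.085
```

```bash
python3 -c "
from h import *
plan([.545,-.16,.24],.28)"
```

```text
tcp [0.4494 0.0888 0.2363] ori [3.1409e+00 5.0000e-04 1.0821e+00] t 1.4 F [0.  0.1 0.2] w 0.085
delta [-6.991  8.047 -0.141] twist 45.95 (or 45.95 )
```

Call:
move_arm([
  {"delta_pos": [-7, 8, 0], "twist": 46, "fingers": 85},
  {"delta_pos": [-7, 8, 0], "twist": 46, "fingers": 85},
  {"delta_pos": [-7, 8, 0], "twist": 46, "fingers": 85},
  {"delta_pos": [-7, 8, 0], "twist": 46, "fingers": 85},
  {"delta_pos": [-7, 8, 0], "twist": 46, "fingers": 85},
])

```text
clock: 2.02
tcp_pos: [0.5459, -0.1571, 0.2359]
orientation: [3.141, -0.0, 0.283]
wrist_force: [0.1, 0.6, 0.2]
width: 0.0848
```

```bash
python3 -c "
from h import *
plan([.545,-.16,.24],.28)
save(imaging.camera('wrist'),'w1.png')
plan([.545,-.16,.24],.28)"
```

```text
tcp [ 0.5459 -0.1571  0.2359] ori [ 3.1414 -0.      0.2835] t 2.02 F [0.1 0.6 0.2] w 0.0848
delta [-0.068  0.101 -0.162] twist 0.2 (or 0.2 )
tcp [ 0.5459 -0.1571  0.2358] ori [3.1413e+00 2.0000e-04 2.8310e-01] t 2.08 F [ 0.2 -1.6  0.8] w 0.0852
delta [-0.067  0.101 -0.166] twist 0.18 (or 0.18 )
```

View pics/w1.png

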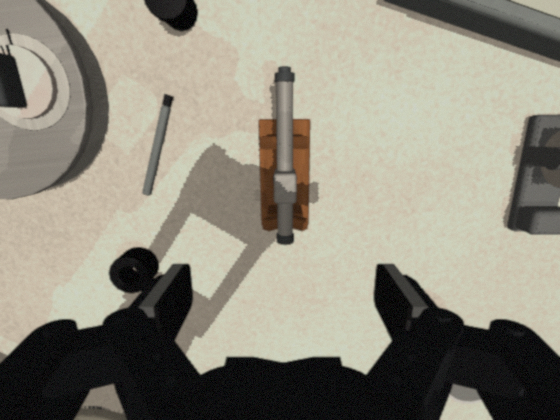

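```bash
python3 - <<'E'
from h import *
st=read_state();c=cam('wrist',st)
a=cv2.imread('pics/w1.png')
cv2.imwrite('pics/w1c.png',cv2.resize(a[60:250,230:340],None,fx=3.1,fy=3.1,interpolation=cv2.INTER_CUBIC))
for n,u,v,z in [('block',285.5,174,.088),('blockbot',285.5,202,.088),('front',285,68,.068),('rear',285,242,.068),('base+',285,119,.006),('base-',285,230,.006)]: print(n,atz(c,u,v,z).round(4))
E
```

```text
block [ 0.5702 -0.153   0.088 ]
blockbot [ 0.5441 -0.1607  0.088 ]
front [ 0.661  -0.1261  0.068 ]
rear [ 0.4965 -0.1742  0.068 ]
base+ [ 0.6185 -0.139   0.006 ]
base- [ 0.4886 -0.177   0.006 ]
```

View pics/w1c.png

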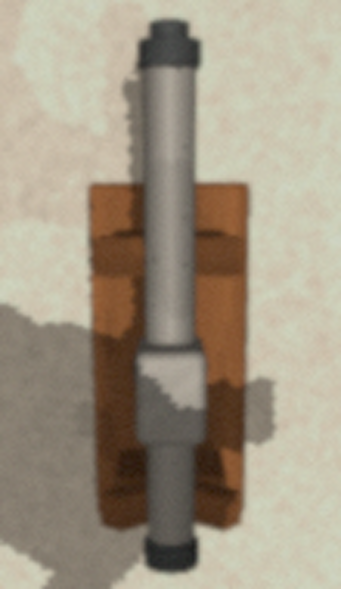

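```bash
python3 -c "
from h import *
plan([.556,-.157,.12],.2846);plan([.556,-.157,.052],.2846)"
```

```text
tcp [ 0.5459 -0.1571  0.2358] ori [3.1413e+00 2.0000e-04 2.8310e-01] t 2.08 F [ 0.2 -1.6  0.8] w 0.0852
delta [0.39  0.107 4.634] twist -0.09 (or -0.09 )
tcp [ 0.5459 -0.1571  0.2358] ori [3.1413e+00 2.0000e-04 2.8310e-01] t 2.08 F [ 0.2 -1.6  0.8] w 0.0852
delta [0.391 0.106 7.354] twist -0.09 (or -0.09 )
```

Call:
move_arm([
  {"delta_pos": [0.4, 0.05, 2], "twist": 0, "fingers": 60},
  {"delta_pos": [0.4, 0.05, 4], "twist": 0, "fingers": 60},
  {"delta_pos": [0.4, 0.05, 4.6], "twist": 0, "fingers": 60},
  {"delta_pos": [0.4, 0.05, 4.6], "twist": 0, "fingers": 60},
  {"delta_pos": [0.4, 0.05, 4.6], "twist": 0, "fingers": 60},
])

```text
clock: 2.7
tcp_pos: [0.5561, -0.1533, 0.1232]
orientation: [3.14, -0.002, 0.289]
wrist_force: [-0.4, 0.4, -0.2]
width: 0.0603
```

```bash
python3 -c "
from h import *
plan([.556,-.157,.052],.2846)
save(imaging.camera('wrist'),'w2.png')"
```

```text
tcp [ 0.5561 -0.1533  0.1232] ori [ 3.1402e+00 -2.3000e-03  2.8880e-01] t 2.7 F [-0.4  0.4 -0.2] w 0.0603
delta [-0.052  0.135  2.848] twist 0.24 (or 0.24 )
```

View pics/w2.png

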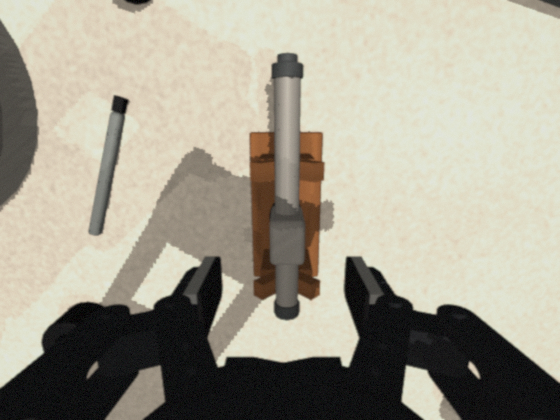

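```bash
python3 - <<'E'
from h import *
st=read_state();c=cam('wrist',st)
f=atz(c,287.3,54,.068);r=atz(c,287,318,.068);d=f-r
print(f.round(4),r.round(4),np.linalg.norm(d),np.arctan2(d[1],d[0]),(f-d/np.linalg.norm(d)*.11).round(4))
g=f-d/np.linalg.norm(d)*.11
plan([g[0],g[1],.052],.2846,st)
E
```

```text
[ 0.6621 -0.1253  0.068 ] [ 0.4927 -0.1759  0.068 ] 0.17687268636648956 0.29058174813554544 [ 0.5568 -0.1568  0.068 ]
tcp [ 0.5562 -0.1535  0.1233] ori [ 3.140e+00 -2.700e-03  2.884e-01] t 2.75 F [ 0.2 -0.2 -1.1] w 0.0602
delta [-0.021  0.126  2.853] twist 0.22 (or 0.22 )
```

Call:
move_arm([
  {"delta_pos": [0, 0.12, 0.5], "twist": 0.2, "fingers": 60},
  {"delta_pos": [0, 0.12, 1.5], "twist": 0.2, "fingers": 60},
  {"delta_pos": [0, 0.12, 2.5], "twist": 0.2, "fingers": 60},
  {"delta_pos": [0, 0.12, 2.85], "twist": 0.2, "fingers": 60},
  {"delta_pos": [0, 0.12, 2.85], "twist": 0.2, "fingers": 60},
])

```text
clock: 3.38
tcp_pos: [0.5556, -0.1565, 0.0498]
orientation: [-3.141, 0.001, 0.284]
wrist_force: [-0.2, 0.2, -0.1]
width: 0.0601
```

Call:
move_arm([
  {"delta_pos": [0, 0, 0], "twist": 0, "fingers": 30},
  {"delta_pos": [0, 0, 0], "twist": 0, "fingers": 15},
  {"delta_pos": [0, 0, 0], "twist": 0, "fingers": 10},
  {"delta_pos": [0, 0, 0], "twist": 0, "fingers": 10},
  {"delta_pos": [0, 0, 0], "twist": 0, "fingers": 10},
], grip_force=70)

```text
clock: 4.0
tcp_pos: [0.5562, -0.1561, 0.051]
orientation: [3.142, -0.001, 0.284]
wrist_force: [-0.2, 3.6, 6.4]
width: 0.0211
```

```bash
python3 -c "
from h import *
plan([.556,-.157,.052],.2846)
save(imaging.camera('wrist'),'w3.png')"
```

```text
tcp [ 0.5562 -0.1561  0.051 ] ori [ 3.1415e+00 -1.1000e-03  2.8430e-01] t 4.0 F [-0.2  3.6  6.4] w 0.0211
delta [-0.017  0.032 -0.039] twist -0.02 (or -0.02 )
```

View pics/w3.png

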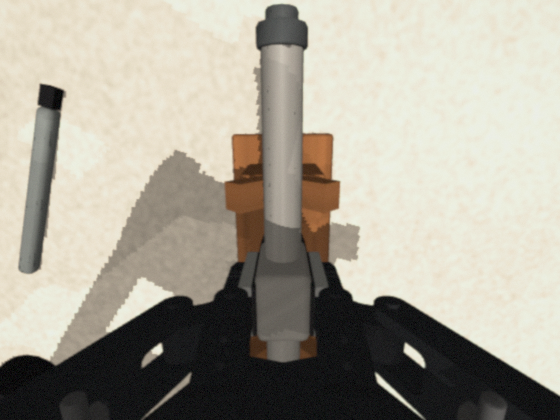

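```bash
python3 - <<'E'
from h import *
st=read_state();c=cam('wrist',st)
f=atz(c,282,8,.068);print(f, f-.11*np.array([np.cos(.2846),np.sin(.2846),0]))
print(st['wrist_force'])
plan([.45,.0,.17],.2846)
E
```

```text
[ 0.66231238 -0.12517903  0.068     ] [ 0.55673723 -0.15606413  0.068     ]
[-1.72588245  2.98231297  5.68940789]
tcp [ 0.5562 -0.1561  0.051 ] ori [ 3.1415e+00 -1.1000e-03  2.8430e-01] t 4.05 F [-1.7  3.   5.7] w 0.0215
delta [-2.32  -7.186 -4.762] twist -0.02 (or -0.02 )
```

Call:
move_arm([
  {"delta_pos": [0, 0, -0.5], "twist": 0, "fingers": 10},
  {"delta_pos": [0, 0, -1.5], "twist": 0, "fingers": 10},
  {"delta_pos": [0, 0, -3.0], "twist": 0, "fingers": 10},
  {"delta_pos": [0, 0, -4.6], "twist": 0, "fingers": 10},
  {"delta_pos": [0, 0, -4.6], "twist": 0, "fingers": 10},
])

```text
clock: 4.68
tcp_pos: [0.5579, -0.1572, 0.169]
orientation: [3.138, -0.006, 0.284]
wrist_force: [1.1, -0.8, -2.1]
width: 0.0216
```

```bash
python3 - <<'E'
from h import *
plan([.536,.2185,.166],.2846)
E
```

```text
tcp [ 0.5579 -0.1572  0.169 ] ori [ 3.1379 -0.0056  0.2843] t 4.67 F [ 1.1 -0.8 -2.1] w 0.0216
delta [  3.374 -14.669   0.085] twist -0.02 (or -0.02 )
```

Call:
move_arm([
  {"delta_pos": [2.2, -9, 0], "twist": 0, "fingers": 10},
  {"delta_pos": [2.2, -9, 0], "twist": 0, "fingers": 10},
  {"delta_pos": [2.2, -9, 0], "twist": 0, "fingers": 10},
  {"delta_pos": [2.2, -9, 0], "twist": 0, "fingers": 10},
  {"delta_pos": [2.2, -9, 0], "twist": 0, "fingers": 10},
])

```text
clock: 5.3
tcp_pos: [0.5445, 0.0776, 0.1643]
orientation: [-3.141, 0.001, 0.288]
wrist_force: [0.7, 0.2, -1.5]
width: 0.0213
```

```bash
python3 - <<'E'
from h import *
plan([.536,.2185,.166],.2846)
E
```

```text
tcp [0.5445 0.0776 0.1643] ori [-3.141e+00  1.100e-03  2.880e-01] t 5.3 F [ 0.7  0.2 -1.5] w 0.0213
delta [ 1.276 -5.5   -0.067] twist 0.19 (or 0.19 )
```

Call:
move_arm([
  {"delta_pos": [0.2, -2.5, 0], "twist": 0, "fingers": 10},
  {"delta_pos": [0.2, -2.5, 0], "twist": 0, "fingers": 10},
  {"delta_pos": [0.2, -2.5, 0], "twist": 0, "fingers": 10},
  {"delta_pos": [0.2, -2.5, 0], "twist": 0, "fingers": 10},
  {"delta_pos": [0.2, -2.5, 0], "twist": 0, "fingers": 10},
])

```text
clock: 5.92
tcp_pos: [0.5329, 0.1352, 0.165]
orientation: [3.141, 0.0, 0.283]
wrist_force: [-0.3, -0.4, -3.0]
width: 0.0213
```

```bash
python3 - <<'E'
from h import *
plan([.536,.2185,.166],.2846)
save(imaging.camera('wrist'),'w4.png')
E
```

```text
tcp [0.5329 0.1352 0.165 ] ori [3.1414e+00 1.0000e-04 2.8280e-01] t 5.92 F [-0.3 -0.4 -3. ] w 0.0213
delta [ 1.049 -3.163 -0.043] twist -0.1 (or -0.1 )
```

View pics/w4.png

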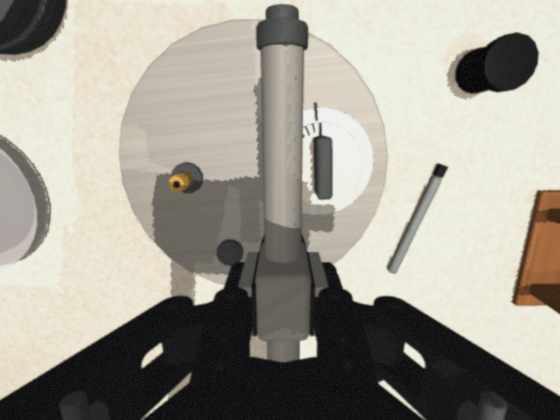

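```bash
python3 - <<'E'
from h import *
a=cv2.imread('pics/w4.png')
x=cv2.resize(a[155:215,150:215],None,fx=6,fy=6,interpolation=cv2.INTER_CUBIC)
y=cv2.resize(a[85:220,285:390],None,fx=3.8,fy=3.8,interpolation=cv2.INTER_CUBIC)
z=np.zeros((520,800,3),np.uint8);z[:x.shape[0],:x.shape[1]]=x;z[:y.shape[0],400:400+y.shape[1]]=y[:520]
cv2.imwrite('pics/w4c.png',z)
E
```

```text
(no output)
```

View pics/w4c.png

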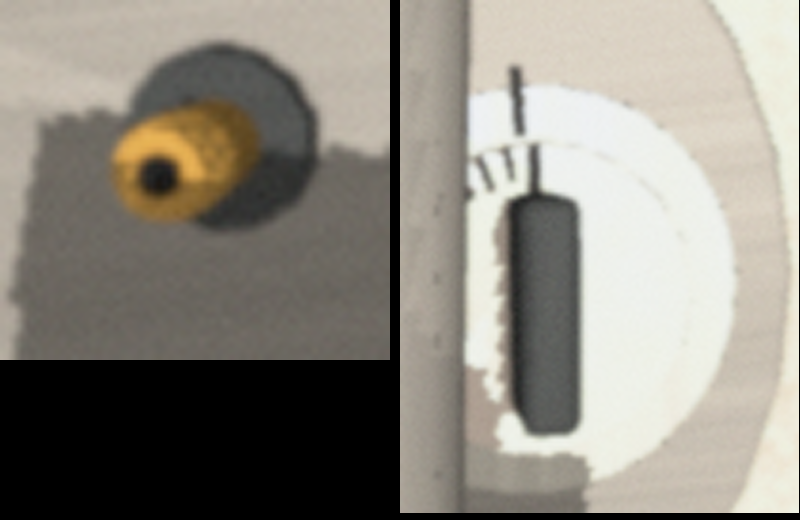

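```bash
python3 - <<'E'
from h import *
st=read_state();c=cam('wrist',st)
vt=atz(c,176.3,184.2,.08);vf=atz(c,187,177.8,.053);
print('valve',vt,vf)
b=atz(c,323.7,167.4,.085);print('bar',b, np.linalg.norm(b-vt))
i0=atz(c,316.8,120.5,.05);i1=atz(c,315.3,102.9,.05);print('idx',i0,i1)
z0=atz(c,285+137/3.8,85+145/3.8,.058);z1=atz(c,285+137/3.8,85+190/3.8,.058);print('zero',z0,z1)
can=(vt+b)/2;d=vt-b;print('can',can,'yaw',np.degrees(np.arctan2(d[1],d[0]))-90)
e=(i1-i0);print('idx ang',np.degrees(np.arctan2(e[1],e[0])),'from b',np.degrees(np.arctan2(*(i0-b)[[1,0]])),'zero from b',np.degrees(np.arctan2(*(z0-b)[[1,0]])))
ba=atz(c,285+145/3.8,85+200/3.8,.085);bb=atz(c,285+149/3.8,85+430/3.8,.085);q=ba-bb;print('bar ang',np.degrees(np.arctan2(q[1],q[0])),np.linalg.norm(q))
f=atz(c,282,8,.182);print('tip', f-st['tcp_pos'])
plan([vt[0],vt[1],.1],.2846,st)
E
```

```text
valve [0.53681827 0.21899386 0.08      ] [0.53689587 0.21903416 0.053     ]
bar [0.5798338 0.11821   0.085    ] 0.10969376187377987
idx [0.61034034 0.12942314 0.05      ] [0.62262484 0.13463819 0.05      ]
zero [0.6091179  0.12645288 0.058     ] [0.60065297 0.12367605 0.058     ]
can [0.55832604 0.16860193 0.0825    ] yaw 23.113256779325567
idx ang 23.002317057105778 from b 20.181677955256127 zero from b 15.72083462137494
bar ang 19.29209284252441 0.043583879995441756
tip [0.10611821 0.03080851 0.01699721]
tcp [0.5329 0.1355 0.165 ] ori [3.1415e+00 1.0000e-04 2.8300e-01] t 5.97 F [ 0.6  0.3 -2.2] w 0.0214
delta [ 1.085 -3.165  2.6  ] twist -0.09 (or -0.09 )
```

Call:
move_arm([
  {"delta_pos": [0.6, -1.6, 0], "twist": 0, "fingers": 10},
  {"delta_pos": [1.07, -3.16, 0], "twist": 0, "fingers": 10},
  {"delta_pos": [1.07, -3.16, 0.4], "twist": 0, "fingers": 10},
  {"delta_pos": [1.07, -3.16, 1], "twist": 0, "fingers": 10},
  {"delta_pos": [1.07, -3.16, 1.4], "twist": 0, "fingers": 10},
])

```text
clock: 6.6
tcp_pos: [0.5355, 0.2184, 0.1286]
orientation: [3.141, 0.002, 0.283]
wrist_force: [0.9, 0.7, -3.1]
width: 0.0213
```

Call:
move_arm([
  {"delta_pos": [0, 0, 0], "twist": 0, "fingers": 10},
  {"delta_pos": [0, 0, 0], "twist": 0, "fingers": 10},
  {"delta_pos": [0, 0, 0], "twist": 0, "fingers": 10},
  {"delta_pos": [0, 0, 0], "twist": 0, "fingers": 10},
  {"delta_pos": [0, 0, 0], "twist": 0, "fingers": 10},
])

```text
clock: 7.22
tcp_pos: [0.5363, 0.2198, 0.1303]
orientation: [-3.142, -0.0, 0.284]
wrist_force: [0.3, -0.6, -2.5]
width: 0.021
```

```bash
python3 - <<'E'
from h import *
plan([.5364,.2189,.1],.2846)
a=imaging.camera('side')
b=imaging.camera('scene')
x=cv2.resize(a[110:220,190:310],None,fx=5,fy=5,interpolation=cv2.INTER_CUBIC)
save(x,'s5.png')
c=cam('side');print('valve proj crop',(proj(c,[.5369,.219,.08])-[190,110])*5,(proj(c,[.5369,.219,.055])-[190,110])*5)
y=cv2.resize(b[190:290,300:400],None,fx=5,fy=5,interpolation=cv2.INTER_CUBIC);save(y,'sc5.png')
c=cam('scene');print('valve proj crop',(proj(c,[.5369,.219,.08])-[300,190])*5)
E
```

```text
tcp [0.5363 0.2198 0.1303] ori [-3.1415e+00 -4.0000e-04  2.8440e-01] t 7.22 F [ 0.3 -0.6 -2.5] w 0.021
delta [-0.006  0.034  1.211] twist -0.01 (or -0.01 )
valve proj crop [243.06076578 270.65447204] [244.95610649 309.00853906]
valve proj crop [252.34549563 241.92666293]
```

View pics/s5.png

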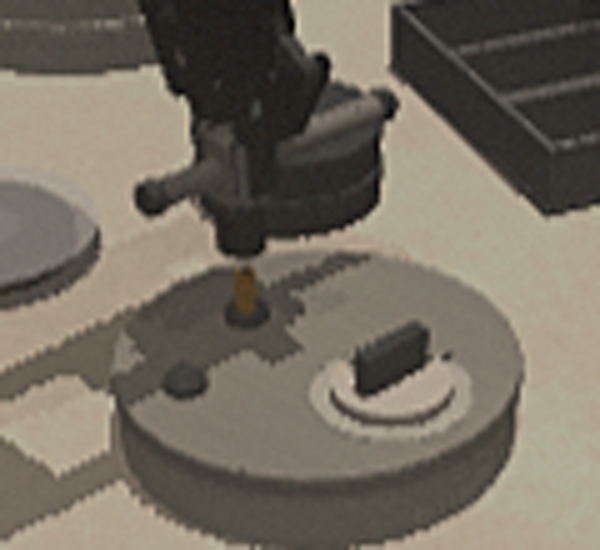

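View pics/sc5.png

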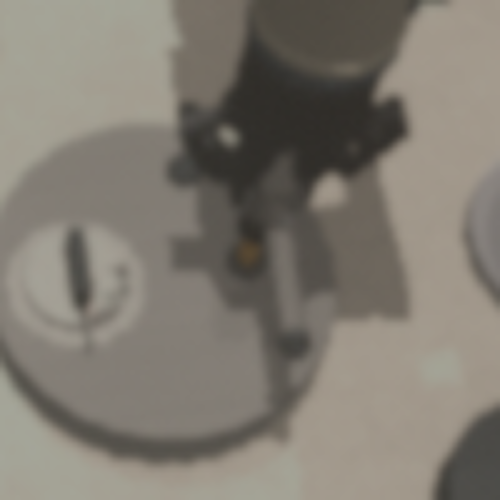

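Call:
move_arm([
  {"delta_pos": [0, 0.03, 0.2], "twist": 0, "fingers": 10},
  {"delta_pos": [0, 0.03, 0.4], "twist": 0, "fingers": 10},
  {"delta_pos": [0, 0.03, 0.6], "twist": 0, "fingers": 10},
  {"delta_pos": [0, 0.03, 0.8], "twist": 0, "fingers": 10},
  {"delta_pos": [0, 0.03, 0.9], "twist": 0, "fingers": 10},
], grip_force=90)

```text
clock: 7.95
tcp_pos: [0.5362, 0.2189, 0.1072]
orientation: [3.142, 0.001, 0.284]
wrist_force: [-2.5, -0.3, 3.8]
width: 0.0208
```

Call:
move_arm([
  {"delta_pos": [0, 0, 0.15], "twist": 0, "fingers": 10},
  {"delta_pos": [0, 0, 0.25], "twist": 0, "fingers": 10},
  {"delta_pos": [0, 0, 0.32], "twist": 0, "fingers": 10},
  {"delta_pos": [0, 0, 0.36], "twist": 0, "fingers": 10},
  {"delta_pos": [0, 0, 0.36], "twist": 0, "fingers": 10},
])

```text
clock: 8.57
tcp_pos: [0.5364, 0.219, 0.0992]
orientation: [-3.142, -0.0, 0.284]
wrist_force: [-3.7, -1.8, 7.2]
width: 0.0207
```

Call:
move_arm([
  {"delta_pos": [0, 0, 0.06], "twist": 0, "fingers": 10},
  {"delta_pos": [0, 0, 0.12], "twist": 0, "fingers": 10},
  {"delta_pos": [0, 0, 0.12], "twist": 0, "fingers": 10},
  {"delta_pos": [0, 0, 0.12], "twist": 0, "fingers": 10},
  {"delta_pos": [0, 0, 0.12], "twist": 0, "fingers": 10},
])

```text
clock: 9.2
tcp_pos: [0.5369, 0.2192, 0.0988]
orientation: [-3.141, -0.001, 0.284]
wrist_force: [-10.8, -4.0, 32.9]
width: 0.0211
```

Call:
move_arm([
  {"delta_pos": [0, 0, -0.03], "twist": 0, "fingers": 10},
  {"delta_pos": [0, 0, -0.03], "twist": 0, "fingers": 10},
  {"delta_pos": [0, 0, -0.03], "twist": 0, "fingers": 10},
  {"delta_pos": [0, 0, -0.03], "twist": 0, "fingers": 10},
  {"delta_pos": [0, 0, -0.03], "twist": 0, "fingers": 10},
])

```text
clock: 9.82
tcp_pos: [0.5368, 0.2191, 0.0989]
orientation: [-3.141, -0.001, 0.284]
wrist_force: [-8.1, -3.8, 27.1]
width: 0.0209
```

```bash
python3 - <<'E'
from h import *
plan([.5364,.2189,.1],.2846)
save(imaging.camera('wrist'),'w6.png')
E
```

```text
tcp [0.5368 0.2191 0.0989] ori [-3.1415e+00 -1.1000e-03  2.8430e-01] t 9.82 F [-8.1 -3.8 27.1] w 0.0209
delta [-0.016  0.005 -0.045] twist -0.02 (or -0.02 )
```

View pics/w6.png

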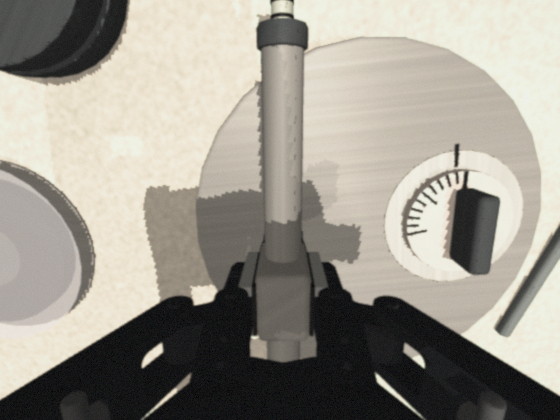

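Call:
move_arm([
  {"delta_pos": [0, 0, -0.1], "twist": 0, "fingers": 10},
  {"delta_pos": [0, 0, -0.5], "twist": 0, "fingers": 10},
  {"delta_pos": [0, 0, -1], "twist": 0, "fingers": 10},
  {"delta_pos": [0, 0, -1.9], "twist": 0, "fingers": 10},
  {"delta_pos": [0, 0, -2.8], "twist": 0, "fingers": 10},
])

```text
clock: 10.5
tcp_pos: [0.5365, 0.219, 0.1672]
orientation: [3.142, -0.0, 0.284]
wrist_force: [1.5, 0.1, -1.9]
width: 0.021
```

```bash
python3 - <<'E'
from h import *
plan([.5562,-.1565,.166],.2846)
E
```

```text
tcp [0.5365 0.219  0.1672] ori [ 3.1416 -0.      0.2843] t 10.5 F [ 1.5  0.1 -1.9] w 0.021
delta [-3.455 14.638  0.049] twist -0.02 (or -0.02 )
```

Call:
move_arm([
  {"delta_pos": [-1.8, 7.5, 0], "twist": 0, "fingers": 10},
  {"delta_pos": [-1.8, 7.5, 0], "twist": 0, "fingers": 10},
  {"delta_pos": [-1.8, 7.5, 0], "twist": 0, "fingers": 10},
  {"delta_pos": [-1.8, 7.5, 0], "twist": 0, "fingers": 10},
  {"delta_pos": [-1.8, 7.5, 0], "twist": 0, "fingers": 10},
])

```text
clock: 11.12
tcp_pos: [0.546, 0.0261, 0.1666]
orientation: [-3.141, -0.0, 0.283]
wrist_force: [-0.0, 1.2, -2.1]
width: 0.0211
```

```bash
python3 - <<'E'
from h import *
plan([.5562,-.1565,.166],.2846)
E
```

```text
tcp [0.546  0.0261 0.1666] ori [-3.1414e+00 -4.0000e-04  2.8270e-01] t 11.12 F [-0.   1.2 -2.1] w 0.0211
delta [-1.644  7.126  0.021] twist -0.11 (or -0.11 )
```

Call:
move_arm([
  {"delta_pos": [-1.64, 7.1, 0], "twist": 0, "fingers": 10},
  {"delta_pos": [-1.64, 7.1, 0], "twist": 0, "fingers": 10},
  {"delta_pos": [-1.64, 7.1, 0], "twist": 0, "fingers": 10},
  {"delta_pos": [-1.64, 7.1, 0], "twist": 0, "fingers": 10},
  {"delta_pos": [-1.64, 7.1, 0], "twist": 0, "fingers": 10},
])

```text
clock: 11.75
tcp_pos: [0.5564, -0.1542, 0.1661]
orientation: [-3.141, 0.0, 0.285]
wrist_force: [0.4, 0.9, -2.4]
width: 0.0213
```

```bash
python3 - <<'E'
from h import *
plan([.5562,-.1565,.166],.2846)
E
```

```text
tcp [ 0.5564 -0.1542  0.1661] ori [-3.1408e+00  2.0000e-04  2.8480e-01] t 11.75 F [ 0.4  0.9 -2.4] w 0.0213
delta [-0.033  0.086  0.005] twist 0.01 (or 0.01 )
```

Call:
move_arm([
  {"delta_pos": [-0.03, 0.05, 0.5], "twist": 0, "fingers": 10},
  {"delta_pos": [-0.03, 0.05, 1.5], "twist": 0, "fingers": 10},
  {"delta_pos": [-0.03, 0.05, 2.5], "twist": 0, "fingers": 10},
  {"delta_pos": [-0.03, 0.05, 3.2], "twist": 0, "fingers": 10},
  {"delta_pos": [-0.03, 0.05, 3.2], "twist": 0, "fingers": 10},
])

```text
clock: 12.38
tcp_pos: [0.5549, -0.1558, 0.0847]
orientation: [-3.14, 0.003, 0.285]
wrist_force: [0.5, -0.9, -2.2]
width: 0.0207
```

```bash
python3 - <<'E'
from h import *
plan([.5562,-.1565,.0515],.2846)
save(imaging.camera('wrist'),'w7.png')
E
```

```text
tcp [ 0.5549 -0.1558  0.0847] ori [-3.140e+00  2.500e-03  2.855e-01] t 12.38 F [ 0.5 -0.9 -2.2] w 0.0207
delta [0.047 0.042 1.329] twist 0.05 (or 0.05 )
```

View pics/w7.png

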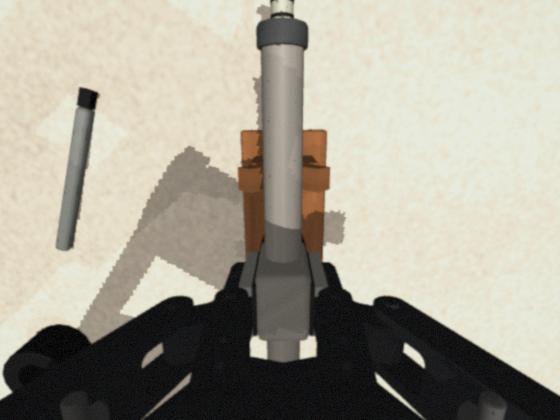

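Above the rest: the barrel (x≈282) is lined up with the base (242–327). Lowering.

Call:
move_arm([
  {"delta_pos": [0.02, 0.02, 0.5], "twist": 0, "fingers": 10},
  {"delta_pos": [0.02, 0.02, 0.9], "twist": 0, "fingers": 10},
  {"delta_pos": [0.02, 0.02, 1.2], "twist": 0, "fingers": 10},
  {"delta_pos": [0.02, 0.02, 1.32], "twist": 0, "fingers": 10},
  {"delta_pos": [0.02, 0.02, 1.32], "twist": 0, "fingers": 10},
])

```text
clock: 13.05
tcp_pos: [0.5564, -0.1573, 0.0531]
orientation: [-3.141, 0.0, 0.284]
wrist_force: [-0.1, 1.2, -1.1]
width: 0.0206
```

Call:
move_arm([
  {"delta_pos": [0, 0, 0], "twist": 0, "fingers": 10},
  {"delta_pos": [0, 0, 0.02], "twist": 0, "fingers": 18},
  {"delta_pos": [0, 0, 0.02], "twist": 0, "fingers": 24},
  {"delta_pos": [0, 0, 0.02], "twist": 0, "fingers": 34},
  {"delta_pos": [0, 0, 0.02], "twist": 0, "fingers": 50},
])

```text
clock: 13.68
tcp_pos: [0.5567, -0.1573, 0.053]
orientation: [3.141, -0.0, 0.284]
wrist_force: [0.3, -0.1, 0.2]
width: 0.0495
```

```bash
python3 - <<'E'
from h import *
plan([.5562,-.1565,.0515],.2846)
save(imaging.camera('wrist'),'w8.png')
E
```

```text
tcp [ 0.5567 -0.1573  0.053 ] ori [ 3.1413e+00 -4.0000e-04  2.8430e-01] t 13.68 F [ 0.3 -0.1  0.2] w 0.0495
delta [-0.01  -0.037  0.059] twist -0.02 (or -0.02 )
```

View pics/w8.png

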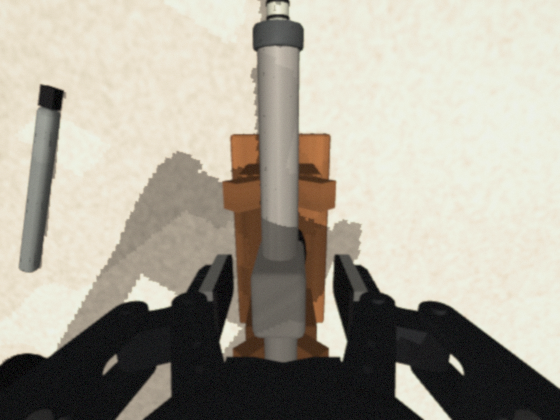

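Call:
move_arm([
  {"delta_pos": [0, 0, -0.7], "twist": 0, "fingers": 60},
  {"delta_pos": [0, 0, -1.7], "twist": 0, "fingers": 60},
  {"delta_pos": [0.2, 0, -2.8], "twist": 0, "fingers": 60},
  {"delta_pos": [1.2, 0, -3.0], "twist": 0, "fingers": 60},
  {"delta_pos": [2.2, 0, -3.0], "twist": 0, "fingers": 60},
])

```text
clock: 14.35
tcp_pos: [0.6107, -0.142, 0.1303]
orientation: [3.14, -0.003, 0.284]
wrist_force: [-0.5, -0.2, -0.2]
width: 0.0602
```

```bash
python3 - <<'E'
from h import *
plan([.5562,-.1565,.0515],.2846)
a=imaging.camera('wrist')
plan([.5562,-.1565,.0515],.2846)
save(a,'w9.png')
save(cv2.resize(a[50:200,220:350],None,fx=4,fy=4,interpolation=cv2.INTER_CUBIC),'w9c.png')
E
```

```text
tcp [ 0.6107 -0.142   0.1303] ori [ 3.1401e+00 -2.5000e-03  2.8390e-01] t 14.35 F [-0.5 -0.2 -0.2] w 0.0602
delta [-2.263 -0.058  3.148] twist -0.04 (or -0.04 )
tcp [ 0.6136 -0.1412  0.1302] ori [ 3.1396 -0.0049  0.2844] t 14.4 F [2.4 0.2 0.3] w 0.0598
delta [-2.392 -0.063  3.135] twist -0.01 (or -0.01 )
```

View pics/w9.png

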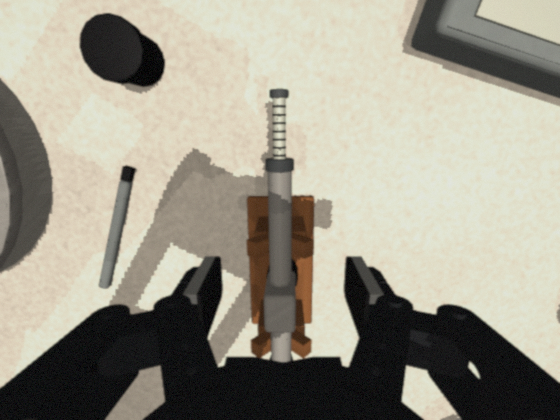

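View pics/w9c.png

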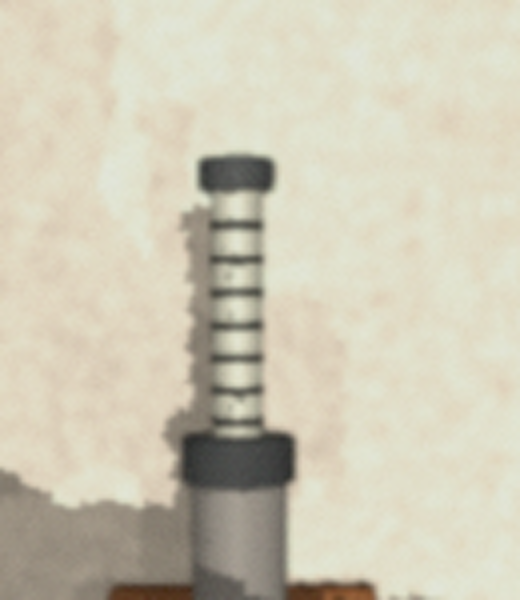

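```bash
python3 - <<'E'
from h import *
a=cv2.imread('pics/w9.png')
cv2.imwrite('pics/w9d.png',cv2.resize(a[80:175,255:305],None,fx=6.2,fy=6.2,interpolation=cv2.INTER_LANCZOS4))
g=a[80:175,277:281].mean(axis=(1,2));print([(i+80,int(x)) for i,x in enumerate(g)])
E
python3 - <<'E'
from h import *
st=read_state();
st['tcp_pos']=np.array([.6107,-.142,.1303]);st['orientation']=np.array([3.1401,-.0025,.2839])
c=cam('wrist',st)
u=np.array([np.cos(.2846),np.sin(.2846),0])
ref=None
for n,y,z in [('tip',156,.074),('under',191,.072),('r1',225,.072),('r2',260,.072),('r3',293,.072),('r4',327,.072),('r5',358,.072),('r6',391,.072),('r7',423,.072),('collar',436,.072)]:
    p=atz(c,220+238/4,50+y/4,z);print(n,round(1000*(p@u),2))
E
```

```text
[(80, 216), (81, 217), (82, 218), (83, 219), (84, 220), (85, 219), (86, 218), (87, 206), (88, 165), (89, 110), (90, 88), (91, 88), (92, 89), (93, 90), (94, 89), (95, 87), (96, 88), (97, 118), (98, 175), (99, 208), (100, 214), (101, 214), (102, 213), (103, 210), (104, 181), (105, 117), (106, 99), (107, 156), (108, 202), (109, 213), (110, 214), (111, 214), (112, 206), (113, 171), (114, 103), (115, 98), (116, 161), (117, 199), (118, 201), (119, 202), (120, 207), (121, 186), (122, 123), (123, 116), (124, 172), (125, 207), (126, 213), (127, 209), (128, 201), (129, 189), (130, 154), (131, 106), (132, 140), (133, 198), (134, 212), (135, 212), (136, 210), (137, 198), (138, 156), (139, 102), (140, 139), (141, 198), (142, 211), (143, 212), (144, 211), (145, 208), (146, 180), (147, 110), (148, 105), (149, 157), (150, 185), (151, 198), (152, 201), (153, 195), (154, 158), (155, 102), (156, 127), (157, 178), (158, 172), (159, 115), (160, 74), (161, 74), (162, 78), (163, 76), (164, 76), (165, 76), (166, 76), (167, 75), (168, 74), (169, 76), (170, 76), (171, 80), (172, 104), (173, 139), (174, 153)]
tip 637.05
under 632.26
r1 627.34
r2 622.21
r3 617.29
r4 612.16
r5 607.41
r6 602.28
r7 597.24
collar 595.17
```

View pics/w9d.png

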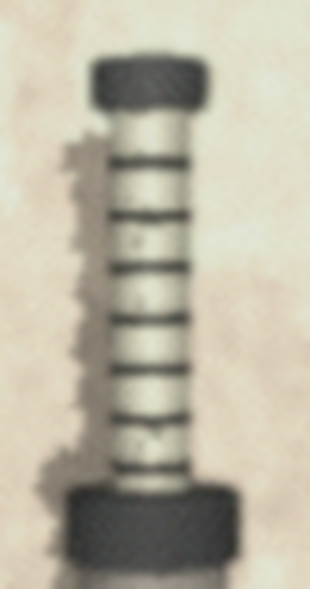

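```bash
python3 - <<'E'
from h import *
st=read_state();print(st['joint_positions'].round(3))
plan([.5799,.1178,.2],.34)
E
```

```text
[-2.290e-01  4.640e-01  1.711e+00  1.000e-03  9.610e-01  1.057e+00]
tcp [ 0.6136 -0.1412  0.1302] ori [ 3.1396 -0.0049  0.2844] t 14.4 F [2.4 0.2 0.3] w 0.0598
delta [  1.626 -10.316  -2.806] twist -3.18 (or -3.18 )
```

Call:
move_arm([
  {"delta_pos": [0.8, -4, -1.4], "twist": -3, "fingers": 60},
  {"delta_pos": [1.5, -10.2, -1.4], "twist": -3, "fingers": 60},
  {"delta_pos": [1.5, -10.2, -1.4], "twist": -3, "fingers": 60},
  {"delta_pos": [1.5, -10.2, -1.4], "twist": -3, "fingers": 60},
  {"delta_pos": [1.5, -10.2, -1.4], "twist": -3, "fingers": 60},
])

```text
clock: 15.02
tcp_pos: [0.5731, 0.1167, 0.1642]
orientation: [-3.141, -0.001, 0.34]
wrist_force: [-0.1, -0.6, -0.7]
width: 0.0601
```

```bash
python3 - <<'E'
from h import *
plan([.5799,.1178,.14],.34)
E
```

```text
tcp [0.5731 0.1167 0.1642] ori [-3.1413e+00 -1.4000e-03  3.4030e-01] t 15.03 F [-0.1 -0.6 -0.7] w 0.0601
delta [0.27  0.048 0.969] twist 0.02 (or 0.02 )
```

Call:
move_arm([
  {"delta_pos": [0.27, 0, 0.5], "twist": 0, "fingers": 50},
  {"delta_pos": [0.27, 0, 0.9], "twist": 0, "fingers": 50},
  {"delta_pos": [0.27, 0, 0.9], "twist": 0, "fingers": 50},
  {"delta_pos": [0.27, 0, 0.9], "twist": 0, "fingers": 50},
  {"delta_pos": [0.27, 0, 0.9], "twist": 0, "fingers": 50},
])

```text
clock: 15.65
tcp_pos: [0.5804, 0.1152, 0.1405]
orientation: [3.142, -0.0, 0.336]
wrist_force: [0.8, -0.5, -0.3]
width: 0.05
```

```bash
python3 - <<'E'
from h import *
plan([.5799,.1178,.064],.34)
save(imaging.camera('wrist'),'w10.png')
E
```

```text
tcp [0.5804 0.1152 0.1405] ori [ 3.1415e+00 -2.0000e-04  3.3590e-01] t 15.65 F [ 0.8 -0.5 -0.3] w 0.05
delta [ 0.017 -0.106  3.059] twist -0.24 (or -0.24 )
```

View pics/w10.png

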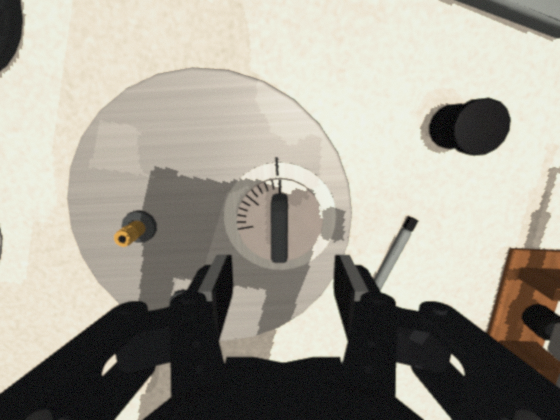

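```bash
python3 - <<'E'
from h import *
st=read_state();c=cam('wrist',st)
b=(atz(c,280,195,.085)+atz(c,279,261,.085))/2;print(b)
q=atz(c,280,195,.085)-atz(c,279.3,261,.085);print(np.degrees(np.arctan2(q[1],q[0])),np.linalg.norm(q))
i1=atz(c,276.5,158,.05);i0=atz(c,278.5,175,.05);print(i0,i1,np.degrees(np.arctan2(*(i1-b)[[1,0]])))
plan([b[0],b[1],.064],.338,st)
E
```

```text
[0.58163913 0.11784961 0.085     ]
18.484202223746955 0.04724216510229511
[0.61059711 0.12901777 0.05      ] [0.62216948 0.13457976 0.05      ] 22.429899439512507
tcp [0.5803 0.1153 0.1405] ori [ 3.1415e+00 -3.0000e-04  3.3610e-01] t 15.7 F [-0.   0.9 -0.4] w 0.05
delta [ 0.081 -0.078  3.06 ] twist -0.11 (or -0.11 )
```

Call:
move_arm([
  {"delta_pos": [0.03, -0.09, 0.5], "twist": 0, "fingers": 50},
  {"delta_pos": [0.03, -0.09, 1.6], "twist": 0, "fingers": 50},
  {"delta_pos": [0.03, -0.09, 2.6], "twist": 0, "fingers": 50},
  {"delta_pos": [0.03, -0.09, 3], "twist": 0, "fingers": 50},
  {"delta_pos": [0.03, -0.09, 3], "twist": 0, "fingers": 50},
], grip_force=30)

```text
clock: 16.32
tcp_pos: [0.5796, 0.1181, 0.0646]
orientation: [-3.141, 0.001, 0.337]
wrist_force: [-0.4, 0.5, 0.6]
width: 0.0496
```

Call:
move_arm([
  {"delta_pos": [0, 0, 0], "twist": 0, "fingers": 20},
  {"delta_pos": [0, 0, 0], "twist": 0, "fingers": 6},
  {"delta_pos": [0, 0, 0], "twist": 0, "fingers": 4},
  {"delta_pos": [0, 0, 0], "twist": 0, "fingers": 4},
  {"delta_pos": [0, 0, 0], "twist": 0, "fingers": 4},
], grip_force=30)

```text
clock: 16.95
tcp_pos: [0.5808, 0.1181, 0.0663]
orientation: [3.141, -0.002, 0.337]
wrist_force: [0.0, -1.2, 6.3]
width: 0.0112
```

```bash
python3 - <<'E'
from h import *
plan([.5805,.1178,.064],.338)
print(read_state()['torque'].round(2))
E
```

```text
tcp [0.5808 0.1181 0.0663] ori [ 3.1413e+00 -1.5000e-03  3.3660e-01] t 16.95 F [ 0.  -1.2  6.3] w 0.0112
delta [-0.014  0.008  0.09 ] twist -0.08 (or -0.08 )
[-0.15  0.17 -0.03]
```

Call:
move_arm([
  {"delta_pos": [0, 0, -0.1], "twist": 6, "fingers": 4},
  {"delta_pos": [0, 0, -0.1], "twist": 14, "fingers": 4},
  {"delta_pos": [0, 0, -0.1], "twist": 22, "fingers": 4},
  {"delta_pos": [0, 0, -0.1], "twist": 30, "fingers": 4},
  {"delta_pos": [0, 0, -0.1], "twist": 35, "fingers": 4},
])

```text
clock: 17.58
tcp_pos: [0.5807, 0.1166, 0.0664]
orientation: [3.14, -0.002, -0.277]
wrist_force: [8.2, -8.9, -17.8]
width: 0.011
```

```bash
python3 - <<'E'
from h import *
plan([.5805,.1178,.067],-.895)
E
```

```text
tcp [0.5807 0.1166 0.0664] ori [ 3.1398e+00 -1.5000e-03 -2.7690e-01] t 17.57 F [  8.2  -8.9 -17.8] w 0.011
delta [-0.02  -0.046 -0.023] twist 35.41 (or 35.41 )
```

Call:
move_arm([
  {"delta_pos": [0, 0, 0.07], "twist": 7, "fingers": 4},
  {"delta_pos": [0, 0, 0.07], "twist": 15, "fingers": 4},
  {"delta_pos": [0, 0, 0.07], "twist": 23, "fingers": 4},
  {"delta_pos": [0, 0, 0.07], "twist": 31, "fingers": 4},
  {"delta_pos": [0, 0, 0.07], "twist": 35.5, "fingers": 4},
])

```text
clock: 18.2
tcp_pos: [0.5798, 0.1153, 0.0663]
orientation: [3.139, -0.003, -0.896]
wrist_force: [0.1, -17.2, 4.4]
width: 0.0112
```

Call:
move_arm([
  {"delta_pos": [0, 0, 0], "twist": 0, "fingers": 4},
  {"delta_pos": [0, 0, 0], "twist": 0, "fingers": 4},
  {"delta_pos": [0, 0, 0], "twist": 0, "fingers": 4},
  {"delta_pos": [0, 0, 0], "twist": 0, "fingers": 4},
  {"delta_pos": [0, 0, 0], "twist": 0, "fingers": 4},
])

```text
clock: 18.82
tcp_pos: [0.5798, 0.1153, 0.0663]
orientation: [3.139, -0.003, -0.893]
wrist_force: [-0.1, -15.6, 3.9]
width: 0.0111
```

```bash
python3 - <<'E'
from h import *
plan([.5805,.1178,.067],-.895)
E
```

```text
tcp [0.5798 0.1153 0.0663] ori [ 3.1387e+00 -2.6000e-03 -8.9280e-01] t 18.82 F [ -0.1 -15.6   3.9] w 0.0111
delta [-0.062 -0.084 -0.029] twist 0.13 (or 0.13 )
```

Angle reached. Release, lift and check.

Call:
move_arm([
  {"delta_pos": [0, 0, 0], "twist": 0, "fingers": 20},
  {"delta_pos": [0, 0, 0], "twist": 0, "fingers": 40},
  {"delta_pos": [0, 0, -0.4], "twist": 0, "fingers": 50},
  {"delta_pos": [0, 0, -1.6], "twist": 0, "fingers": 50},
  {"delta_pos": [0, 0, -3], "twist": 0, "fingers": 50},
])

```text
clock: 19.45
tcp_pos: [0.5798, 0.1183, 0.142]
orientation: [3.141, 0.0, -0.893]
wrist_force: [1.1, 0.3, 0.2]
width: 0.0499
```

Call:
move_arm([
  {"delta_pos": [-0.4, 0, -0.4], "twist": 0, "fingers": 60},
  {"delta_pos": [-0.8, 0, -0.4], "twist": 0, "fingers": 60},
  {"delta_pos": [-0.8, 0, -0.4], "twist": 0, "fingers": 60},
  {"delta_pos": [-0.8, 0, -0.4], "twist": 0, "fingers": 60},
  {"delta_pos": [-0.8, 0, -0.4], "twist": 0, "fingers": 60},
])

```text
clock: 20.08
tcp_pos: [0.5673, 0.1335, 0.1503]
orientation: [3.141, 0.0, -0.894]
wrist_force: [-0.5, 0.4, -0.0]
width: 0.0599
```

```bash
python3 - <<'E'
from h import *
plan([.5805,.1178,.067],-.895)
a=imaging.camera('wrist');save(a,'w11.png')
E
```

```text
tcp [0.5673 0.1335 0.1503] ori [ 3.1405e+00  4.0000e-04 -8.9380e-01] t 20.07 F [-0.5  0.4 -0. ] w 0.0599
delta [ 0.82  -0.021  3.332] twist 0.07 (or 0.07 )
```

View pics/w11.png

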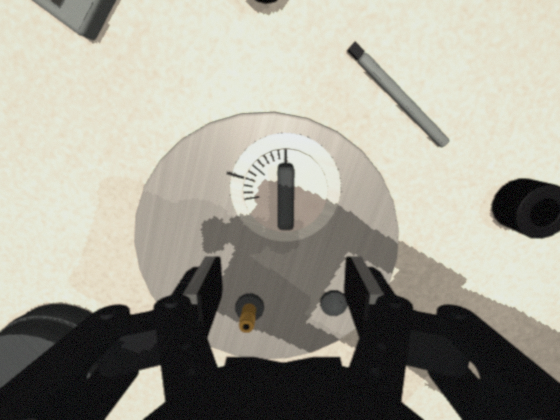

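```bash
python3 - <<'E'
from h import *
a=cv2.imread('pics/w11.png')
cv2.imwrite('pics/w11c.png',cv2.resize(a[135:235,220:345],None,fx=6,fy=6,interpolation=cv2.INTER_CUBIC))
E
```

```text
(no output)
```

View pics/w11c.png

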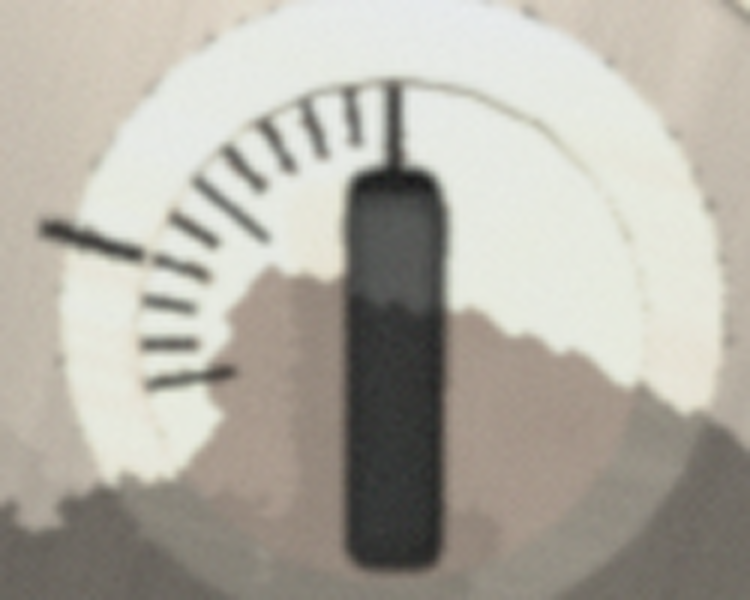

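```bash
python3 - <<'E'
from h import *
st=read_state();c=cam('wrist',st)
k=lambda x,y:(220+x/6-.4,135+y/6-.4)
marks={0:[(393,85),(393,165)],5:[(200,182),(265,240)],7:[(155,260),(207,277)],6:[(172,217),(215,245)],8:[(147,300),(195,307)],10:[(150,385),(232,372)]}
for zt in (.054,.058):
  print(zt)
  for n,(o,i) in marks.items():
    O=atz(c,*k(*o),zt);I=atz(c,*k(*i),zt);e=(O-I);cc=np.array([.5802,.1178])
    print(n,np.degrees(np.arctan2(e[1],e[0])).round(1),'pos ang',np.degrees(np.arctan2(O[1]-cc[1],O[0]-cc[0])).round(1),np.hypot(*(O[:2]-cc)).round(4),O[:2].round(4))
I=atz(c,*k(143,257),.05);O=atz(c,*k(42,227),.05);e=O-I
print('idx',I,O,np.degrees(np.arctan2(e[1],e[0])),np.degrees(np.arctan2(I[1]-.1178,I[0]-.5802)))
ba=atz(c,*k(395,180),.085);bb=atz(c,*k(394,565),.085);print('bar',(ba+bb)/2,ba-bb,np.degrees(np.arctan2(*(ba-bb)[[1,0]])))
E
```

```text
0.054
0 -51.1 pos ang -54.0 0.0319 [0.5989 0.092 ]
5 -3.6 pos ang -1.5 0.0304 [0.6105 0.117 ]
7 20.3 pos ang 20.7 0.0308 [0.609  0.1287]
6 5.1 pos ang 9.4 0.0309 [0.6106 0.1229]
8 30.3 pos ang 30.8 0.0308 [0.6067 0.1336]
10 47.9 pos ang 52.0 0.0313 [0.5995 0.1425]
0.058
0 -51.1 pos ang -53.9 0.0322 [0.5992 0.0918]
5 -3.6 pos ang -2.7 0.0304 [0.6106 0.1164]
7 20.3 pos ang 19.2 0.0306 [0.6091 0.1279]
6 5.1 pos ang 8.0 0.0308 [0.6107 0.1221]
8 30.3 pos ang 29.2 0.0304 [0.6068 0.1327]
10 47.9 pos ang 50.4 0.0306 [0.5997 0.1414]
idx [0.6104085  0.13022983 0.05      ] [0.6231208  0.13533591 0.05      ] 21.883576083445885 22.365589830273418
bar [0.57978844 0.11589212 0.085     ] [ 0.02844294 -0.03546217  0.        ] -51.26814476860249
```

```bash
python3 - <<'E'
from h import *
a=imaging.camera('scene');b=imaging.camera('side')
a0=cv2.imread('pics/scene0.png');
z=np.hstack([cv2.resize(a[150:340,100:340],None,fx=1.65,fy=1.65),cv2.resize(b[150:340,170:410],None,fx=1.65,fy=1.65)]);save(z,'f.png');print(z.shape)
c=cam('scene');s=cam('side')
u=np.array([np.cos(.2846),np.sin(.2846),0]);g=np.array([.556,-.157,.068])
print([ (proj(s,g+u*d)-[170,150])*1.65 for d in (-.062,0,.147)])
save(cv2.resize(b[200:300,270:360],None,fx=5,fy=5,interpolation=cv2.INTER_CUBIC),'f2.png')
E
```

```text
(314, 792, 3)
[array([200.86386459, 186.29743086]), array([234.68847863, 164.09634879]), array([305.86262553, 117.38057327])]
```

View pics/f.png

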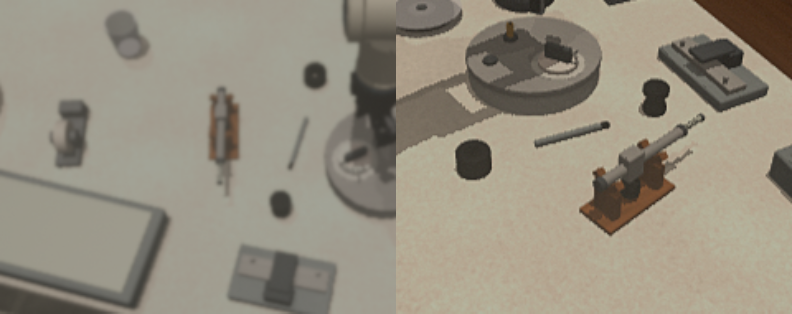

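View pics/f2.png

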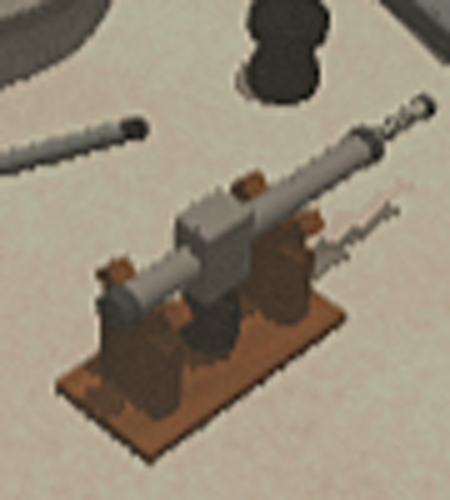

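The gauge lies level in both saddles with the rod out, the nearby bystanders look unmoved, and the gripper is clear of everything. Handing in.

```bash
python3 - <<'E'
from h import *
print(ticket.sign_off())
E
```

```text
the job is handed in; nothing more can be done
None
```

The job is handed in, at about 20 s on the clock. The sign-off gives no verdict, so what follows is from my own checks.

- **Pressing:** I pressed the gauge's nose on the valve stem for over a second. The wrist force was about 27–33 N at the end, and gauge_grip was about 36 mm above valve_top, which is fully home.
- **Gauge:** I laid it back on its rest. The last pictures show it nose down and level in both saddles, about where it lay before, with the rod still out.
- **Reading:** Seven rings show, plus about 2 mm more, so I read the rod at about 37 mm, or 7.4 divisions.
- **Dial:** I turned it to about 73–74° (1.28 to 1.29 rad). The bar's direction and the index line give 7.3–7.4 divisions. The marks gave a slightly lower 7.2–7.3, probably from parallax. All of these are within half a division of the rod.
- **Forces:** The side load while gripping the dial reached about 17 N. It went away when I let go, and the dial stayed where it was.
- **Other things on the bench:** The pencil, loupe, core, cup and tape look unmoved. The reel and small cans are only partly in the last pictures, and I never worked close to them.

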